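Turn the divider leaf of the sample binder

ROBOT

A 6-joint arm with a two-finger parallel gripper is mounted at the origin on the work surface. World frame = base frame: x ahead of the robot, y to its left, z up, the work surface at z = 0. Lengths are in mm, angles in rad, forces in N, time in s.
With the tool pointing down it reaches from about 275 to 825 mm from the base axis. Payload 4.9 kg.
Tool frame: the origin (TCP) lies midway between the tips of the shut fingers; the grasp point (between the pads) lies 19 mm behind it; z points along the fingers, y is the direction in which the jaws open and shut (so a half turn about z gives the same grasp; the last joint's range is limited). The gripper opens to 85 mm and grips with 20 to 120 N. Pads are 22 mm wide; open, the fingers measure 114 mm over their backs; the gripper's body (76 mm by 85 mm) begins 54 mm behind the grasp point. The pads swing forward as they close: fully open they stand 13 mm farther back than shut.
Start: joints at [-1.459, 0.326, -0.193, 1.052, 0, 1.437], TCP at [133.844, -533.483, 231.281] pointing down, gripper open.
Joint ranges: [-2.65, 2.65], [-0.97, 1.79], [-1.3, 1.35], [-1.93, 2.1], [-1.47, 1.37], [-3.14, 3.14]. Speed limits (rad/s): [2.57, 2.57, 3.14, 3.14, 3.14, 3.14].

INTERFACE

Orientations are given as [roll, pitch, yaw] about the fixed x, y, z axes, in that order (R = Rz(yaw) Ry(pitch) Rx(roll)).
In Python, from plant import manip, vision gives the robot as it stands. The module is installed in compiled form; this text tells all that it offers.
- The arm moves only by the tool send_rows, never from a script. Its argument "rows" is text: rows parted by semicolons, each of 5 numbers parted by spaces: the finger opening in mm, from 0 to 85.4, then the shift along the tool's x, y, z in mm, then the turn about the tool's z in rad. A call has 1 to 12 rows; each row is the pose to reach, as a shift and turn from the pose commanded when the call began, along the tool's axes at that moment; what a row does not reach only later rows make up. A row lasts 1/8 s, in which the tool goes at most 62.5 mm and 10.7 degrees, less where a joint would pass 70% of its speed; a pose out of reach is approached as far as the arm can. A call with a gripper value outside its range is refused whole. The fingers move at their own pace and stop on an object; "squeeze" is the grip in N (left out, the last holds). Time passes only in rows, so rows that repeat a pose let the fingers close. It gives the time, the measured TCP pose, the force and the opening at its end, in the units of the state.
- manip.get_obs(): the state, without advancing time (a new reading comes with each control period).
- vision.snapshot(name): name is "scene" or "top" or "wrist"; returns the picture (384x512x3 uint8, red, green, blue); there is no depth.
- vision.camera_model(name): a dict with "fx", "fy", "cx", "cy" (pixels), "dist_coeffs" ([k1, k2, p1, p2, k3] as OpenCV has them; the pictures are not rectified), "pose" (4x4, takes a point from camera to world coordinates). Camera axes: x right, y up, looking along -z (the intrinsics and any distortion apply to the point x, -y, -z); pixel columns grow to the right and rows downward; lengths in mm; the calibration is good to about 2 mm. A picture is of the moment at which its call begins: read the wrist's pose just before it. camera_model takes no time and is no camera call; for the wrist camera it gives the pose at the moment of the call.
- manip.sign_off(): hands the job in, once; it reports no verdict.
The state is a dict: "clock": time; "joints": joint angles; "dq": joint speeds; "tau": joint torques, N m; "eef_pos": TCP position; "orientation": TCP orientation; "ft_force": force on the tool from outside, world axes, zero at the start; "torque": the same for the moment, N m; "finger_gap": opening from 0.0 (shut) to 1.0 (fully open).
Only numpy, scipy, OpenCV 4.12 (cv2) and the standard library are available. Lean on these libraries where they do the work, as an engineer would, in place of code of your own. Each camera call takes 0.05 s, during which the arm holds its last target. There are 200 camera calls.

TASK

Turn the wide divider leaf of the tile-sample binder over its spine, from the right-hand pile to the left-hand pile, so that it lies flat on the left pile. Push it up, over and down with the fingertips: do not take the leaf between the fingers, do not lift the binder or push it out of its place, and leave the other things on the bench as they stand.

Things in the scene. Friction and masses are not known exactly. Their poses are not given: they have to be found in the camera images.
- binder: Open binder of tile samples lying loose on the bench, 2.4 kg: black base board 200 mm along the spine (its x) by 250 mm across (its y), 8 mm thick, a pile of samples each side of the spine. Origin: centre of its underside, on the bench under the spine. x runs along the spine, roughly away from the robot; y across it to the left; z up. Right pile: y below 0; left pile: y above 0.
- leaf (a joint): Angle of the divider leaf about the spine, rad: 0 = flat on the right pile (it starts from there to 20 degrees raised), 1.57 upright, 3.14 flat on the left pile; both ends are hard stops. The hinge is stiff: the leaf stays at any angle where it is left and does not fall. Turning it takes 0.05 to 0.35 N m, at most about 2.5 N at the free edge.
- leaf_edge (a point): Middle of the divider leaf's free edge, at half thickness. Rigid white panel with a dark metal strip along this edge, 0.12 kg, 150 mm along the spine, 5 mm thick, reaching 12 to 155 mm from the spine axis: 35 mm past the pile, with open space under that overhang down to the bench. x as the binder's; y from this edge to the spine; z square to the leaf, up when on the right pile.
- spine (a point): Middle of the spine, a steel rod along the binder's x, 48 mm above the bench: the leaf's hinge axis. It runs between two end posts at x = +/-94 mm (8 mm along x, 14 mm across, tops 54 mm above the bench). Axes as the binder's.
- left_pile (a point): Centre of the left pile's top, 45 mm above the bench, 70 mm from the spine. The pile is 170 mm along the spine and 100 mm across (20 to 120 mm from the spine). The turned leaf rests on it.
- right_pile (a point): Centre of the right pile's top, the same size and height as the left one; the leaf starts on or just above it.
- carton: Bystander: small cardboard box 70 x 90 x 55 mm high. Origin: centre of its underside.
- jar: Bystander: jar, 54 mm diameter, 70 mm high. Origin: centre of its underside.
- socket: Bystander: steel wrench socket standing upright, 32 mm diameter, 45 mm high. Origin: centre of its underside.
- screwdriver_grip (a point): Bystander: screwdriver lying on the bench, about 0.2 m long; this is the middle of its handle.

How it is judged (in metres and radians):
On the way:
1. the leaf is pushed up past upright (value of joint leaf above 1.7 rad).
At the end, for the whole second after the job is handed in: The leaf lies flat on the left pile (within 4 degrees) and at rest; the binder lies flat on the bench within 20 mm of where it was; the carton, jar, socket and screwdriver are within 25 mm of where they were (value of joint leaf above 3.07 rad and velocity of joint leaf between -0.05 and 0.05 rad/s and distance of binder from where it was at the start of the episode below 0.02 m and angle between binder's own z axis and vertical below 0.05 rad and linear speed of binder below 0.02 m/s and distance of each of carton, jar, socket, screwdriver_grip from where it was at the start of the episode below 0.025 m); the robot touches nothing.
It fails at once if the binder is lifted off the bench (its origin rises 12 mm, or it tips by 9 degrees) (height (world z) of binder above 0.012 m or angle between binder's own z axis and vertical above 0.16 rad).
It fails at once if the binder is shifted by more than 30 mm (distance of binder from where it was at the start of the episode above 0.03 m).
It fails at once if the leaf is taken between the fingers (the point between the finger pads lies within the leaf while they touch it) (x of the grasp point in the frame of leaf_edge between -0.075 and 0.075 m and y of the grasp point in the frame of leaf_edge between 0 and 0.143 m and z of the grasp point in the frame of leaf_edge between -0.004 and 0.004 m and contact force between the fingers and binder above 1 N).
It fails at once if a bystander is shifted or lifted by more than 30 mm, or knocked over (distance of any of carton, jar, socket, screwdriver_grip from where it was at the start of the episode above 0.03 m or angle between any of carton, jar, socket's own z axis and vertical above 0.6 rad).
It also fails if it takes over 45 s, if anything falls off the work surface, if the arm or the gripper's body presses on something with over 40 N, if the wrist force passes 120 N, or if a joint passes its speed limit or range.

## Working session

There is one attempt and no reset: what is moved stays moved. The work goes in short steps, Python scripts to look and compute and a tool call to move; the robot and the scene stay as the last step left them, time stands still between calls to the robot, and variables do not carry over. Pictures are saved under pics/ and viewed, about 8 in all and at most 12, crops included, and the job is handed in when it is done.

Besides the shell and the picture viewer there is one more tool, called after "Emit:" as name(argument=value, ...) on one line, values as JSON. send_rows: Moves the arm, as the interface text tells. Its arguments: {"type":"object","properties":{"rows":{"type":"string"},"squeeze":{"type":"number"}},"required":["rows"]}

```bash
mkdir -p pics
python3 - <<'E'
from plant import manip, vision
import cv2, numpy as np
o=manip.get_obs(); print({k:np.round(v,3).tolist() for k,v in o.items()})
ims=[]
for n in("scene","top"):
    im=vision.snapshot(n); cv2.imwrite(f"pics/{n}0.png",im[:,:,::-1]); ims.append(im)
    m=vision.camera_model(n); print(n,{k:np.round(v,3).tolist() for k,v in m.items()})
E
```

```text
{'clock': 0.0, 'joints': [-1.459, 0.327, -0.194, 1.052, -0.0, 1.437], 'dq': [0.0, -0.001, -0.001, 0.0, 0.002, -0.001], 'tau': [-0.001, -44.34, 26.244, 0.016, -0.0, 0.0], 'eef_pos': [133.779, -532.863, 230.492], 'orientation': [-3.14, -0.0, 0.246], 'ft_force': [0.356, 0.465, -0.794], 'torque': [-0.017, -0.008, -0.004], 'finger_gap': 0.996}
scene {'fx': 456.149, 'fy': 456.149, 'cx': 256.883, 'cy': 197.062, 'dist_coeffs': [-0.004, 0.0, 0.0, 0.0, 0.0], 'pose': [[0.87, -0.382, 0.313, 875.489], [0.494, 0.654, -0.573, -441.698], [0.014, 0.653, 0.757, 804.801], [0.0, 0.0, 0.0, 1.0]]}
top {'fx': 406.805, 'fy': 406.805, 'cx': 258.503, 'cy': 191.033, 'dist_coeffs': [-0.126, 0.0, 0.0, 0.0, 0.0], 'pose': [[-0.164, 0.964, -0.209, 395.025], [-0.986, -0.159, 0.04, 114.923], [0.005, 0.213, 0.977, 941.243], [0.0, 0.0, 0.0, 1.0]]}
```

View pics/scene0.png

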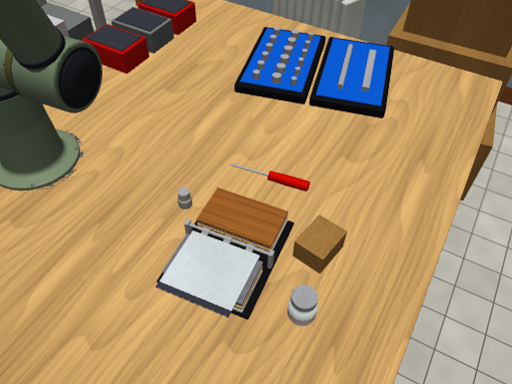

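View pics/top0.png

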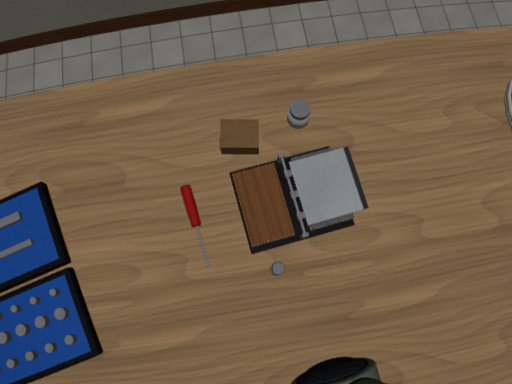

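The scene view shows the binder with the brown left pile around (243,218) and the white leaf around (212,268). In the top view the leaf is at about (327,187) and the spine runs from (282,157) to (305,235). The socket is at (278,268), the jar at (299,113), the carton at (240,137) and the screwdriver at (195,215).

```bash
cat > h.py <<'E'
import cv2, numpy as np
from plant import manip, vision
def ray(n,p,m=None):
    m=m or vision.camera_model(n)
    K=np.array([[m['fx'],0,m['cx']],[0,m['fy'],m['cy']],[0,0,1.]])
    u=cv2.undistortPoints(np.array([[p]],float),K,np.array(m['dist_coeffs'],float))[0,0]
    P=np.array(m['pose']); return P[:3,3],P[:3,:3]@np.array([u[0],-u[1],-1.])
def onz(n,p,z):
    o,d=ray(n,p); return o+d*(z-o[2])/d[2]
def tri(p,q):
    a,d=ray("scene",p); b,e=ray("top",q)
    s=np.linalg.lstsq(np.c_[d,-e],b-a,rcond=None)[0]
    A=a+s[0]*d;B=b+s[1]*e
    return (A+B)/2,np.linalg.norm(A-B)
E
python3 - <<'E'
from h import *
for n,(x0,x1,y0,y1) in {"scene":(150,310,180,325),"top":(220,380,130,285)}.items():
    im=cv2.imread(f"pics/{n}0.png"); 
    c=cv2.resize(im[y0:y1,x0:x1],None,fx=3.6,fy=3.6,interpolation=cv2.INTER_CUBIC)
    cv2.imwrite(f"pics/{n}0c.png",c); print(n,c.shape)
    hsv=cv2.cvtColor(im,cv2.COLOR_BGR2HSV)
    mk=((hsv[...,1]<45)&(hsv[...,2]>135)).astype(np.uint8); mm=np.zeros_like(mk); mm[y0:y1,x0:x1]=mk[y0:y1,x0:x1]
    cs=max(cv2.findContours(mm,0,2)[0],key=cv2.contourArea)
    print(cv2.contourArea(cs),cv2.approxPolyDP(cs,4,True)[:,0].tolist())
E
```

```text
scene (522, 576, 3)
4920.5 [[190, 223], [202, 232], [185, 236], [160, 281], [241, 311], [243, 307], [233, 306], [259, 256], [251, 250], [269, 255], [273, 251]]
top (558, 576, 3)
750.5 [[352, 179], [345, 192], [341, 184], [348, 178], [337, 188], [332, 185], [337, 193], [329, 192], [334, 197], [329, 198], [324, 219], [362, 208]]
```

View pics/scene0c.png

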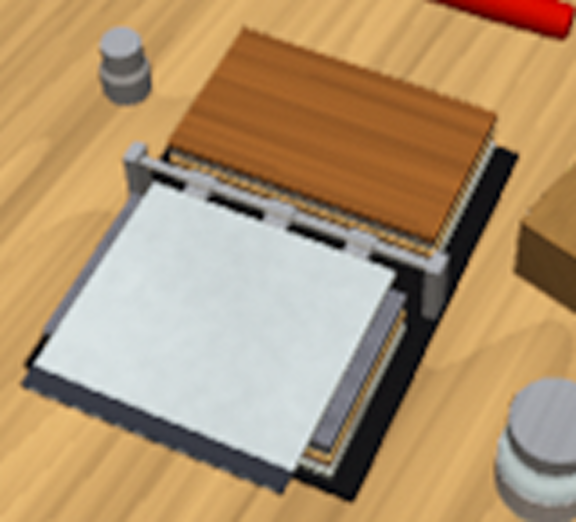

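View pics/top0c.png

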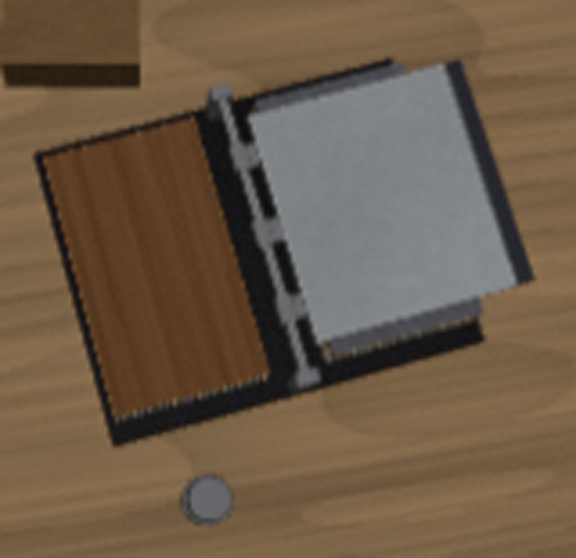

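The crops show the leaf slightly raised. Its free-edge corners are at scene-crop (25,383) and (285,492), and top-crop (530,281) and (458,61). The post tops are at scene-crop (137,152) and (437,258), and top-crop (303,380) and (221,93).

Run:
```python
from h import *
S=lambda c:((c[0]+.5)/3.6-.5+150,(c[1]+.5)/3.6-.5+180)
T=lambda c:((c[0]+.5)/3.6-.5+220,(c[1]+.5)/3.6-.5+130)
P={}
for k,s,t in [("edge_near",(25,383),(530,281)),("edge_far",(285,492),(458,61)),("in_near",(152,183),(325,347)),("in_far",(395,270),(250,117)),("post_near",(137,152),(303,380)),("post_far",(437,258),(221,93)),
 ("LPoutnear",(245,30),(113,417)),("LPoutfar",(496,118),(42,155))]:
    P[k],e=tri(S(s),T(t)); print(k,P[k].round(1),round(e,1))
a,b=onz("top",T((303,380)),54),onz("top",T((221,93)),54); print("posts on z54",a.round(1),b.round(1),np.linalg.norm(a-b))
cs=[onz("top",T(c),8) for c in((116,444),(38,153),(482,339))]; print("base",np.round(cs,1), np.linalg.norm(cs[0]-cs[1]),np.linalg.norm(cs[0]-cs[2]))
ctr=(cs[1]+cs[2])/2; print("centre",ctr.round(1))
d=(b-a);print("yaw",np.arctan2(d[1],d[0]))
w=P["edge_far"]-P["edge_near"];print("edge len",np.linalg.norm(w),"yaw",np.arctan2(w[1],w[0]))
E0=(P["edge_near"]+P["edge_far"])/2;C=(a+b)/2;print("edge mid",E0, "hor dist",np.linalg.norm((E0-C)[:2]),"angle",np.arctan2(E0[2]-48,np.linalg.norm((E0-C)[:2])))
print("socket",onz("top",T((209,498)),45),"jar",onz("top",(300.5,107),70),"carton",onz("top",(239,134),55),"carton corners",[onz("top",p,55).round(0) for p in ((221,122),(258,120),(259,149),(222,149))])
```

```text
edge_near [ 509.  -155.2   49.2] 0.8
edge_far [ 657.6 -140.2   49.6] 1.9
in_near [491.3 -18.6  51.2] 5.0
in_far [ 6.414e+02 -4.000e-01  5.230e+01] 1.9
post_near [472.2  -2.9  50.4] 1.0
post_far [658.7  15.4  56.5] 1.9
LPoutnear [469.8 115.   41.1] 0.9
LPoutfar [639.  131.8  42. ] 2.8
posts on z54 [471.5  -2.8  54. ] [658.7  14.6  54. ] 188.00889808792476
base [[ 455.   115.6    8. ]
 [ 651.3  135.7    8. ]
 [ 482.  -128.5    8. ]] 197.3033089609647 245.58223340100145
centre [566.7   3.6   8. ]
yaw 0.092510886940729
edge len 149.3337155632207 yaw 0.10071584421123765
edge mid [ 583.33188445 -147.68876299   49.38767359] hor dist 154.66775566371163 angle 0.008971723602953624
socket [411.281843    65.33186502  45.        ] jar [762.24187697 -48.95922477  70.        ] carton [725.11302329 101.20390696  55.        ] carton corners [array([761., 138.,  55.]), array([752.,  52.,  55.]), array([682.,  62.,  55.]), array([696., 145.,  55.])]
```

Emit:
send_rows(rows="0 130 -57 0 -0.36;0 261 -114 0 -0.71;0 392 -171 0 -1.07;0 523 -228 0 -1.423;0 523 -228 0 -1.423;0 523 -228 0 -1.423;0 523 -228 0 -1.423;0 523 -228 0 -1.423;0 523 -228 100 -1.423;0 523 -228 130 -1.423;0 523 -228 130 -1.423;0 523 -228 130 -1.423")

```text
clock: 1.6
eef_pos: [584.1, -183.6, 98.6]
orientation: [-3.137, -0.003, 1.67]
ft_force: [0.0, -0.0, 0.9]
finger_gap: 0.0
```

Emit:
send_rows(rows="0 0 0 50 0;0 0 0 76 0;0 0 0 76 0;0 15 0 76 0;0 15 0 76 0;0 15 0 76 0")

```text
clock: 2.35
eef_pos: [585.1, -170.2, 26.7]
orientation: [3.14, 0.001, 1.669]
ft_force: [-0.1, 0.2, -0.3]
finger_gap: -0.001
```

Run:
```python
from h import *
o=manip.get_obs(); print(o['eef_pos'],o['ft_force'])
im=vision.snapshot("scene")[200:330,140:300]; a=cv2.resize(im,None,fx=3,fy=3,interpolation=cv2.INTER_CUBIC)
im=vision.snapshot("wrist"); b=cv2.resize(im,(390*4//3//1,390))[:, :320] if 0 else cv2.resize(im,(320,390))
cv2.imwrite("pics/p1.png",np.hstack([a,b])[:,:,::-1])
```

```text
[ 585.08769394 -170.21890185   26.701771  ] [-0.05853098  0.15772905 -0.33337984]
```

View pics/p1.png

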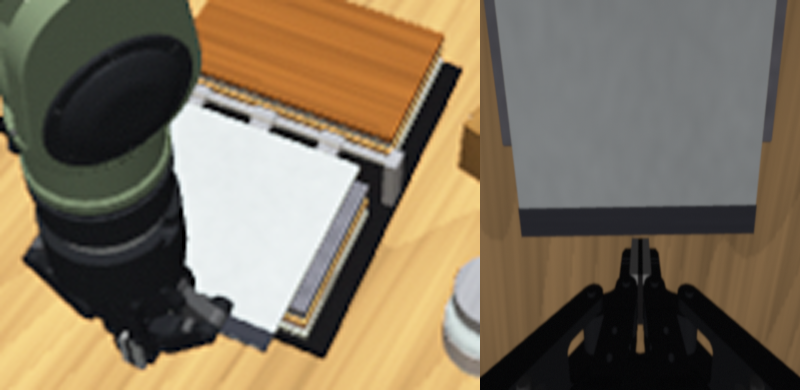

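The wrist view shows the shut fingertips centred just outside the dark edge strip (edge at wrist-panel row about 235). The scene view shows the leaf unmoved.

Emit:
send_rows(rows="0 4 0 6 0;0 8 0 6 0;0 10 0 6 0;0 11 0 6 0;0 11 0 6 0")

```text
clock: 3.08
eef_pos: [583.0, -159.6, 19.2]
orientation: [-3.141, 0.001, 1.669]
ft_force: [-0.7, -2.6, -1.5]
finger_gap: -0.001
```

Emit:
send_rows(rows="0 1 0 0 0;0 1 0 -4 0;0 1.5 0 -8 0;0 1.5 0 -8 0")

```text
clock: 3.58
eef_pos: [583.0, -159.3, 27.8]
orientation: [-3.141, 0.003, 1.668]
ft_force: [-1.9, -5.3, 1.0]
finger_gap: 0.001
```

Run:
```python
from h import *
o=manip.get_obs(); print(o['eef_pos'],o['ft_force'])
im=vision.snapshot("wrist")
im0=cv2.imread("pics/p1.png")
cv2.imwrite("pics/p2.png",cv2.resize(im,(480,360))[:,:,::-1])
t=vision.snapshot("top"); cv2.imwrite("pics/top2.png",t[:,:,::-1]); s=vision.snapshot("scene"); cv2.imwrite("pics/scene2.png",s[:,:,::-1])
def m(im,W):
    g=cv2.cvtColor(im,cv2.COLOR_RGB2GRAY).astype(float); c=g[:,W]; return c
# wrist: strip rows/width in full-res image
g=cv2.cvtColor(im,cv2.COLOR_RGB2GRAY); 
for c in (150,330): print(c, [(r,int(g[r,c])) for r in range(180,250,3)])
```

```text
[ 583.04772345 -159.32130891   27.8297973 ] [-1.91355803 -5.26191279  1.0485152 ]
150 [(180, 122), (183, 122), (186, 120), (189, 121), (192, 120), (195, 120), (198, 119), (201, 120), (204, 119), (207, 119), (210, 120), (213, 120), (216, 120), (219, 121), (222, 120), (225, 119), (228, 121), (231, 121), (234, 120), (237, 57), (240, 35), (243, 36), (246, 36), (249, 35)]
330 [(180, 116), (183, 115), (186, 115), (189, 114), (192, 115), (195, 115), (198, 115), (201, 115), (204, 116), (207, 115), (210, 115), (213, 115), (216, 115), (219, 114), (222, 114), (225, 115), (228, 115), (231, 116), (234, 89), (237, 35), (240, 36), (243, 34), (246, 36), (249, 35)]
```

View pics/p2.png

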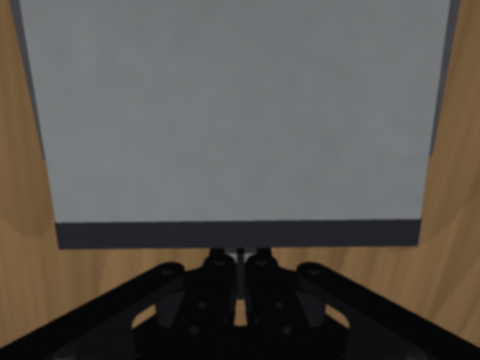

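Wrist view: the edge strip runs from (58,248) to (419,245), with the fingers butted against it at (240,250). I'll get the edge height from the known 150 mm length.

```bash
cat >> h.py <<'E'
def look(name=None):
    o=manip.get_obs(); m=vision.camera_model("wrist"); im=vision.snapshot("wrist")
    if name: cv2.imwrite(f"pics/{name}.png",im[:,:,::-1])
    hsv=cv2.cvtColor(im,cv2.COLOR_RGB2HSV)
    mk=((hsv[...,1]<40)&(hsv[...,2]>90)).astype(np.uint8)
    mk=cv2.morphologyEx(mk,cv2.MORPH_OPEN,np.ones((9,9)))
    c=max(cv2.findContours(mk,0,2)[0],key=cv2.contourArea)[:,0]
    L=c[np.argmax(c[:,1]-c[:,0])];R=c[np.argmax(c[:,1]+c[:,0])]
    p,a=ray("wrist",L,m);_,b=ray("wrist",R,m)
    s=150/np.linalg.norm(a-b); A=p+s*a;B=p+s*b
    S=np.array([566.5,5.5,48]);ey=np.array([-.0968,.9953,0])
    mid=(A+B)/2; r=(mid-S)@ey; h=mid[2]-48
    print("tcp",o['eef_pos'].round(1),"F",o['ft_force'].round(1),"px",L,R,"strip mid",mid.round(1),"r",round(np.hypot(r,h),1),"angle deg",np.degrees(np.arctan2(h,-r)).round(1))
E
python3 -c "
from h import *
look()"
```

```text
tcp [ 583.1 -159.3   27.8] F [-1.3 -5.6  0.8] px [ 59 236] [448 232] strip mid [ 580.1 -136.6   59. ] r 143.2 angle deg 4.4
```

Emit:
send_rows(rows="0 0.3 0 -5 0;0 0.8 0 -10 0;0 1.7 0 -15 0;0 2.6 0 -20 0;0 3.8 0 -25 0;0 5.2 0 -30 0;0 6.8 0 -35 0;0 6.8 0 -35 0")

```text
clock: 4.78
eef_pos: [582.5, -153.2, 63.3]
orientation: [-3.142, 0.004, 1.667]
ft_force: [-2.1, -6.9, 2.1]
finger_gap: -0.0
```

```bash
python3 -c "
from h import *
look('w3')"
```

```text
tcp [ 582.5 -153.2   63.3] F [-2.1 -6.9  2.1] px [ 63 232] [442 229] strip mid [ 579.1 -130.5   91.1] r 143.2 angle deg 17.5
```

Emit:
send_rows(rows="0 2.8 0 -8.5 0;0 5.9 0 -16.5 0;0 10 0 -25 0;0 14.4 0 -33.5 0;0 18.5 0 -40 0;0 23 0 -47 0;0 30 0 -55.6 0;0 39 0 -65.6 0;0 49 0 -74.7 0;0 49 0 -74.7 0")

```text
clock: 6.08
eef_pos: [578.3, -102.2, 138.3]
orientation: [3.139, 0.001, 1.669]
ft_force: [0.6, -2.1, 1.6]
finger_gap: 0.001
```

```bash
python3 -c "
from h import *
look('w4')"
```

```text
tcp [ 578.3 -102.2  138.3] F [ 0.6 -2.1  1.6] px [ 73 230] [428 226] strip mid [574.1 -82.  158.1] r 140.9 angle deg 51.4
```

Emit:
send_rows(rows="0 14 0 -8 0;0 29 0 -15 0;0 42 0 -20 0;0 55 0 -23 0;0 68 0 -26 0;0 81 0 -26 0;0 93 0 -25 0;0 105 0 -24 0;0 115 0 -23 0;0 125 0 -21 0;0 125 0 -21 0")

```text
clock: 7.5
eef_pos: [564.5, 23.4, 157.2]
orientation: [-3.14, -0.001, 1.67]
ft_force: [-0.2, -0.4, -0.7]
finger_gap: -0.001
```

```bash
python3 -c "
from h import *
print(manip.get_obs()['eef_pos'],manip.get_obs()['ft_force'])
a=cv2.resize(vision.snapshot('scene')[100:330,130:360],(460,460)); cv2.imwrite('pics/p5.png',a[:,:,::-1])"
```

```text
[564.54871927  23.37826786 157.22580029] [-0.17824688 -0.40511143 -0.72991218]
```

View pics/p5.png

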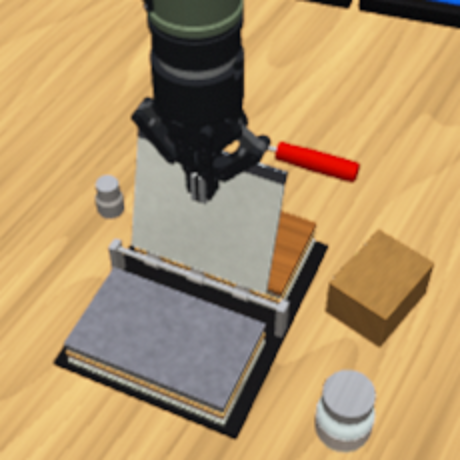

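The scene view shows the leaf leaning past upright toward the left pile with the fingertips on its back face (200,190). The binder, carton, jar, socket and screwdriver appear undisturbed.

Emit:
send_rows(rows="0 9 0 2 0;0 18 0 4 0;0 27 0 8 0;0 36 0 14 0;0 44 0 20 0;0 52 0 27 0;0 58 0 34 0;0 65 0 42 0;0 70 0 50 0;0 75 0 59 0;0 75 0 59 0")

```text
clock: 8.93
eef_pos: [557.2, 97.1, 97.9]
orientation: [-3.14, -0.0, 1.669]
ft_force: [0.1, 0.6, -1.0]
finger_gap: 0.0
```

Emit:
send_rows(rows="0 4 0 9 0;0 7 0 18 0;0 9 0 28 0;0 10 0 37 0;0 10 0 44 0;0 10 0 48 0;0 10 0 50 0;0 10 0 50 0;0 10 0 50 0")

```text
clock: 10.05
eef_pos: [556.6, 106.8, 50.4]
orientation: [-3.142, 0.0, 1.669]
ft_force: [-5.1, 0.6, 12.9]
finger_gap: 0.003
```

Emit:
send_rows(rows="0 0 0 0 0;0 0 0 -20 0;0 0 0 -80 0;0 -60 0 -140 0;0 -120 0 -150 0;0 -180 0 -150 0;0 -240 0 -150 0;0 -300 0 -150 0;0 -300 0 -150 0;0 -300 0 -150 0")

```text
clock: 11.3
eef_pos: [585.9, -192.1, 198.5]
orientation: [-3.141, -0.001, 1.667]
ft_force: [-1.1, -0.0, -0.8]
finger_gap: 0.002
```

```bash
cat > chk.py <<'E'
from h import *
o=manip.get_obs();print(o['eef_pos'],o['ft_force'],o['clock'])
s=vision.snapshot('scene');t=vision.snapshot('top')
cv2.imwrite('pics/sceneE.png',s[:,:,::-1]);cv2.imwrite('pics/topE.png',t[:,:,::-1])
a=cv2.resize(s[140:330,140:360],(440,380),interpolation=2);b=cv2.resize(t[90:280,175:375],(400,380),interpolation=2)[:,:360]
cv2.imwrite('pics/p6.png',np.hstack([a,b])[:,:,::-1])
E
python3 chk.py
```

```text
[ 585.8905008  -192.10256792  198.51961891] [-1.05205647e+00 -2.04203300e-04 -7.75723752e-01] 11.3
```

View pics/p6.png

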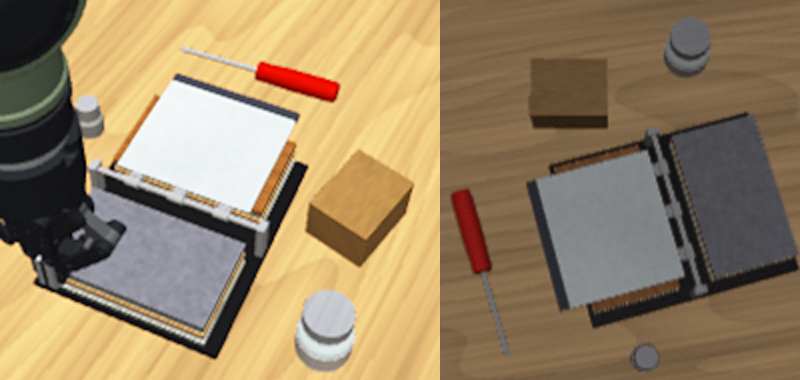

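The final view shows the leaf lying on the left pile, free-edge corners at scene-panel (176,75) and (299,115). The other objects look as they were. Now a check by triangulation.

Run:
```python
from h import *
S=lambda c:((c[0]+.5)/2-.5+140,(c[1]+.5)/2-.5+140)
T=lambda c:((c[0]+.5)/2-.5+175,(c[1]+.5)/2-.5+90)
n,e1=tri(S((176,75)),T((123,309)));f,e2=tri(S((299,115)),T((89,181)))
print(n.round(1),f.round(1),e1,e2)
a,b=onz("top",T((259,290)),54),onz("top",T((212,132)),54);C=(a+b)/2
r=np.linalg.norm((n+f)[:2]/2-C[:2]);print("posts",a.round(1),b.round(1),"r",r,"tilt deg",np.degrees(np.arctan2((n+f)[2]/2-50.5,r)))
d=cv2.absdiff(cv2.imread("pics/top0.png"),cv2.imread("pics/topE.png")).max(2)
for k,(x0,x1,y0,y1) in dict(carton=(215,262,115,158),jar=(284,315,95,130),socket=(268,288,259,278),driver=(178,212,182,268),rightbase=(345,372,215,240),leftnear=(235,275,240,256)).items(): print(k,int((d[y0:y1,x0:x1]>25).sum()))
```

```text
[477.  146.5  51.1] [625.  162.3  52.4] 1.2530389003005995 1.2806775333651164
posts [472.3  -3.9  54. ] [658.1  15.3  54. ] r 149.37387187542942 tilt deg 0.4784234512081403
carton 0
jar 0
socket 0
driver 0
rightbase 0
leftnear 67
```

```bash
python3 -c "
from plant import manip
print(manip.sign_off())"
```

```text
the job is handed in; nothing more can be done
None
```

The leaf now lies flat on the left pile, and I handed the job in at about 11 s on the robot's clock. With the fingers shut, I pressed their tips against the leaf's free edge and lifted it by friction along its arc. I pushed it past upright, then down onto the left pile until the force reading rose to 13 N at the stop. The arm then backed off clear.

**Leaf:** triangulating its free edge from two views gave a tilt of about 0.5°, with an accuracy of about 1°; the limit is 4°.

**Binder:** the tops of the spine posts are within about 1 mm of where they started.

**Other things on the bench:** the picture areas around the carton, jar, socket and screwdriver did not change between the first and last images.

**Arm:** it stood well clear of everything, with force readings at noise level.

**One check disagreed:** 67 pixels changed at the binder's near-left edge. I put this down to the leaf or its shadow now covering that spot, because the posts and the right side of the base had not moved. I did not look into it further.

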